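# Load a foam board into the hot-wire cutting jig and snap its two hold-down straps shut

### The job

Get the yellow foam board ready for hot-wire trimming: slide it along the bench, flat, into the open end of the cutting jig until it sits squarely against the end stop, and then press both hinged hold-down straps down on it until each one snaps under its sprung catch and stays shut. Do not push the jars, the dropper bottle or the water bottle about.

Things in the scene. Friction and masses are not known exactly. Their poses are not given: they have to be found in the camera images.
- jig: hot-wire cutting jig screwed to the bench, 200 x 132 x 3 mm plywood base with aluminium rails 20 mm high that form a channel along the jig's own y, open at its -y end. Origin: on the bench, on the channel's middle line; jig x points to the strap hinges (roughly away from the robot), z up. Faces: back fence x = +60 mm, front rail x = -60 mm, end stop y = +60 mm
- mouth (a point): middle of the open end of the channel (jig x = 0, y = -55 mm), on the 3 mm base. Before it lie two flared wings, 18 mm high, out to x = +-75 mm at y = -81 mm, and a ramp as wide as the channel from bench level (y = -84 mm) up to the base (y = -60 mm); axes as the jig's
- board_home (a point): where the centre of the board's underside lies when it is home: jig x = +3 mm, y = -16 mm, on the base, 3 mm over the bench; axes as the jig's. The board then touches back fence and end stop, and its last 37 mm stick out of the mouth
- shoe (a point): nose of the sprung steel shoe in the front rail (jig x = -51 mm, y = -2 to +22 mm, sloped lead-in from y = -33 mm on). The board pushes it back some 3 mm; it presses the board against the back fence with about 1 N, so that sliding the board home takes 2 to 3 N. It may hold the board slightly nose-up until a strap presses it flat
- strap_left (a joint): hinge of the left steel strap (crosses the channel at jig y = +40 mm, nearer the end stop), rad: 0 = shut, 1.57 = upright, 2 = leaning back, limit. Friction and a light spring keep it where it is left above about 0.85; lower it pops up (about 1 N at the tab) unless the catch holds it. At about 0.07 its hook meets the catch; 8 to 12 N at the tab then snap it past. Latched below 0.02
- strap_right (a joint): hinge of the right steel strap (crosses the channel at jig y = -30 mm, nearer the mouth); the same otherwise
- left_hinge (a point): middle of the left strap's hinge axis (jig x = +74 mm, y = +40 mm, z = 30 mm), which runs along jig y. The strap is 22 mm wide, 170 mm long from axis to end of its red tab; its outer face lies in the plane of the axis. Shut, it points along jig -x with that face 30 mm over the bench, above its 23 mm high black catch housing (jig x = -83 to -104 mm)
- foam_board: yellow rigid foam board, 114 (its x) x 152 (its y) x 17 mm, about 80 g, flat on the bench; too wide for the gripper. Origin: centre of its underside. It goes into the jig with its 152 mm side along the channel; which end leads and which way round does not matter
- right_hinge (a point): middle of the hinge axis of the right strap (jig x = +74 mm, y = -30 mm, z = 30 mm); the strap is the same as the left one
- left_tab (a point): outer face of the left strap at the root of its red thumb tab, 152 mm from the hinge axis: the place to press
- right_tab (a point): the same point on the right strap
- brush_jar: clear glass jar, 71 mm across, 99 mm tall, bystander; origin under its centre
- pigment_jar: jar with dark lid, 70 mm across, 86 mm tall, bystander; origin under its centre
- solvent_dropper: small amber dropper bottle, 33 mm across, 102 mm tall, bystander; origin under its centre
- water_bottle_small: clear water bottle with blue cap, 64 mm across, 204 mm tall, bystander; origin under its centre

How it is judged:
On the way, in this order (a step that is already met when the one before it is completed fails the run):
1. the foam board is home in the channel, square against the end stop (y of foam_board in the frame of jig above -0.02 m and x of foam_board in the frame of jig between -0.004 and 0.007 m and angle between the x axis of foam_board and the x axis of jig, either way round below 0.04 rad), for 0.2 s.
2. both straps are snapped shut (value of joint each of strap_left, strap_right below 0.02 rad), for 0.2 s.
At the end, for the whole second after the job is handed in: The foam board lies flat and at rest in the channel, its end within 4 mm of the end stop, its side within about 4 mm of the back fence and square to within 0.04 rad, and both straps are latched (joint under 0.02 rad) (all of step 1 and all of step 2 and z of foam_board in the frame of jig below 0.006 m and linear speed of foam_board below 0.02 m/s); the robot touches nothing.
It fails at once if a jar or bottle is pushed more than 40 mm or tipped over (distance of any of brush_jar, pigment_jar, solvent_dropper, water_bottle_small from where it was at the start of the episode above 0.04 m or angle between any of brush_jar, pigment_jar, solvent_dropper, water_bottle_small's own z axis and vertical above 0.4 rad).
It also fails if it takes over 72 s, if anything falls off the work surface, if the arm or the gripper's body presses on something with over 40 N, if the wrist force passes 120 N, or if a joint passes its speed limit or range.

### The arm

A 6-joint arm with a two-finger parallel gripper is mounted at the origin on the work surface; the furniture and walls round the work are solid. World frame = base frame: x ahead of the robot, y to its left, z up, the work surface at z = 0. Lengths are in m, angles in rad, forces in N, time in s.
With the tool pointing down it reaches from about 0.25 to 0.725 m from the base axis. Payload 4 kg.
Tool frame: the origin (TCP) lies on the front face of the gripper's body, between the roots of the fingers; the fingertips stand 73 mm ahead of it and the grasp point (between the pads) lies 54 mm ahead of it; z points along the fingers, y is the line along which they close (so a half turn about z gives the same grasp; the last joint's range is limited). The gripper opens to 85 mm and grips with 20 to 120 N. Pads are 22 mm wide; open, the fingers measure 114 mm over their backs; the gripper's body (76 mm by 85 mm) begins 54 mm behind the grasp point. The pads swing forward as they close: fully open they stand 13 mm farther back than shut.
Start: joints at [-1.247, 0.241, 0.005, 1.335, 0, 1.571], TCP at [0.159, -0.474, 0.304] pointing down, gripper open.
Joint ranges: [-2.72, 2.72], [-1.05, 1.87], [-1.09, 1.28], [-1.99, 2.15], [-1.42, 1.44], [-3.14, 3.14]. Speed limits (rad/s): [2.79, 2.79, 3.14, 3.14, 3.14, 3.14].

### API

Orientations are given as a unit quaternion [x, y, z, w].
In Python, from workcell import bot gives the robot as it stands. The module is installed in compiled form; this text tells all that it offers.
- The arm moves only by the tool step_arm, never from a script. Its argument "rows" is a list of rows, each a list of 2 entries, a list of its own where there are three numbers: the shift along the tool's x, y, z in mm, then the turn about the tool's z in degrees. A call has 1 to 12 rows; each row is the pose to reach, as a shift and turn from the pose commanded when the call began, along the tool's axes at that moment; what a row does not reach only later rows make up. A row lasts 1/8 s, in which the tool goes at most 62.5 mm and 10.7 degrees, less where a joint would pass 70% of its speed; a pose out of reach is approached as far as the arm can. A call with a gripper value outside its range is refused whole. "claw" is the gripper's target within -1 to 1 (shut at 1, half-way at 0, fully open at -1), set as the call begins (left out, the last holds). The fingers move at their own pace and stop on an object; the grip force is fixed at half the most. Time passes only in rows, so rows that repeat a pose let the fingers close. It gives the time, the measured TCP pose, the force, the opening and the grip force at its end, in the units of the state.
- bot.get_obs(): the state, without advancing time (a new reading comes with each control period).
- bot.camera(name): name is "side" or "top"; returns (picture, depth): 480x640x3 uint8, red, green, blue; 480x640 float32, m along the optical axis (not along the pixel's ray), 0 where there is no reading.
- bot.camera_params(name): a dict with "fx", "fy", "cx", "cy" (pixels), "pose" (4x4, takes a point from camera to world coordinates). Camera axes: x right, y up, looking along -z (the intrinsics and any distortion apply to the point x, -y, -z); pixel columns grow to the right and rows downward; lengths in m; the calibration is good to about 2 mm. A picture is of the moment at which its call begins. camera_params takes no time and is no camera call.
- bot.job_done(): hands the job in; it is judged then, once.
Trained networks look in the newest picture that a camera, given by its name, has taken for a name from the list of things; names that differ only in an ending like _2 or _b are one class to them, and where a whole thing is asked for, a point or a joint stands for the part that bears it (a point fixed in the world has none). Each returns a list of dicts, best first, with "score" (0 to 1); they miss things now and then, are a little off and sometimes report something else, mostly with a low value. They report only what shows in the picture. A call takes as long as a camera call.
- bot.trace(target, camera): "pixels" (480x640 bool, what is visible of it) and "uv" ([column, row] in pixels, amid what is visible of it).
The state is a dict: "clock": time; "joint_pos": joint angles; "joint_vel": joint speeds; "tau": joint torques, N m; "eef_pos": TCP position; "tool_rot": TCP orientation; "ft_force": force on the tool from outside, world axes, zero at the start; "ft_torque": the same for the moment, N m; "grip_width": finger opening in m; "grasp_force": force on a finger pad.
Only numpy, scipy, OpenCV 4.12 (cv2) and the standard library are available. Lean on these libraries where they do the work, as an engineer would, in place of code of your own. Each camera call takes 0.05 s, during which the arm holds its last target. There are 200 camera calls.

## Working session

There is one attempt and no reset: what is moved stays moved. The work goes in short steps, Python scripts to look and compute and a tool call to move; the robot and the scene stay as the last step left them, time stands still between calls to the robot, and variables do not carry over. Pictures are saved under pics/ and viewed, at most 10 in all, crops included, and the job is handed in when it is done.

Besides the shell and the picture viewer there is one more tool, called as name(argument=value, ...), one argument or row to a line, values as JSON. step_arm: Moves the arm, as the interface text tells. Its arguments: {"type":"object","properties":{"rows":{"type":"array"},"claw":{"type":"number"}},"required":["rows"]}

```bash
mkdir -p pics; cat > h.py <<'E'
from workcell import bot
import numpy as np, cv2
from scipy.spatial.transform import Rotation as R
def cloud(name):
    im,d=bot.camera(name); p=bot.camera_params(name)
    v,u=np.mgrid[0:480,0:640]
    P=np.stack([(u-p['cx'])/p['fx']*d,-(v-p['cy'])/p['fy']*d,-d],-1)
    T=np.array(p['pose']); W=P@T[:3,:3].T+T[:3,3]; W[d==0]=np.nan
    return im,d,W
E
python3 - <<'E'
from h import *
o=bot.get_obs(); print(o['eef_pos'],o['tool_rot'],o['grip_width'])
ims=[]
for c in ['top','side']:
    im,d,W=cloud(c); np.save(f'{c}.npy',W); cv2.imwrite(f'pics/{c}1.png',im[:,:,::-1])
    print(c,{k:v for k,v in bot.camera_params(c).items()})
    for t in ['foam_board','jig','left_tab','right_tab','brush_jar','pigment_jar','solvent_dropper','water_bottle_small']:
        r=bot.trace(t,c)
        for x in r[:1]:
            m=x['pixels']; q=W[m]; q=q[~np.isnan(q[:,0])]
            print(t,round(x['score'],2),np.round(x['uv']),m.sum(),np.round(np.nanmedian(q,0),3) if len(q) else None, np.round(np.percentile(q,[3,97],axis=0),3).tolist() if len(q) else None)
            if t in('foam_board','jig'): np.save(f'{c}_{t}.npy',m)
E
```

```text
[ 0.15894265 -0.47354657  0.30302243] [ 9.86919526e-01  1.61210269e-01 -1.66260568e-04 -1.03446757e-03] 0.08537087993324433
top {'fx': 484.71340162915965, 'fy': 484.71340162915965, 'cx': 317.6717020263259, 'cy': 239.3758154277783, 'pose': array([[ 1.04898329e-03,  9.99532917e-01, -3.05425559e-02,
         4.99840030e-01],
       [-9.99977421e-01,  8.45744490e-04, -6.66644088e-03,
         1.31427588e-01],
       [-6.63749590e-03,  3.05488593e-02,  9.99511236e-01,
         9.88716416e-01],
       [ 0.00000000e+00,  0.00000000e+00,  0.00000000e+00,
         1.00000000e+00]])}
foam_board 0.94 [433. 214.] 4184 [ 0.574 -0.091  0.017] [[0.521, -0.162, 0.013], [0.627, -0.021, 0.021]]
jig 0.91 [319. 229.] 7717 [0.543 0.135 0.004] [[0.445, 0.06, -0.0], [0.633, 0.205, 0.18]]
left_tab 0.58 [301. 182.] 428 [0.627 0.166 0.175] [[0.614, 0.156, 0.003], [0.647, 0.177, 0.198]]
right_tab 0.59 [341. 188.] 335 [0.614 0.098 0.179] [[0.605, 0.088, 0.032], [0.629, 0.108, 0.2]]
brush_jar 0.72 [245. 227.] 1151 [0.558 0.28  0.033] [[0.525, 0.242, 0.005], [0.587, 0.307, 0.1]]
solvent_dropper 0.67 [369. 292.] 2
[... 537 characters left out ...]
am_board 0.97 [417. 340.] 5997 [ 0.571 -0.098  0.017] [[0.52, -0.164, 0.006], [0.627, -0.025, 0.019]]
jig 0.76 [329. 251.] 9795 [0.553 0.131 0.004] [[0.445, 0.058, -0.001], [0.635, 0.204, 0.18]]
right_tab 0.64 [369. 211.] 821 [0.615 0.095 0.135] [[0.606, 0.086, 0.034], [0.627, 0.108, 0.197]]
brush_jar 0.77 [286. 187.] 1872 [0.555 0.262 0.063] [[0.524, 0.241, 0.001], [0.589, 0.31, 0.099]]
pigment_jar 0.86 [396. 208.] 1547 [0.683 0.099 0.082] [[0.661, 0.078, 0.02], [0.72, 0.133, 0.088]]
solvent_dropper 0.72 [301. 323.] 550 [0.421 0.033 0.059] [[0.41, 0.024, 0.012], [0.435, 0.048, 0.099]]
water_bottle_small 0.72 [199. 165.] 2902 [0.442 0.348 0.13 ] [[0.419, 0.338, 0.005], [0.478, 0.382, 0.204]]
```

View pics/top1.png

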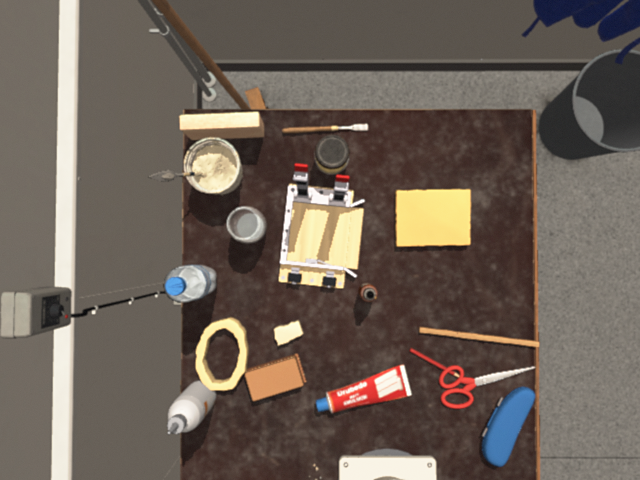

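View pics/side1.png

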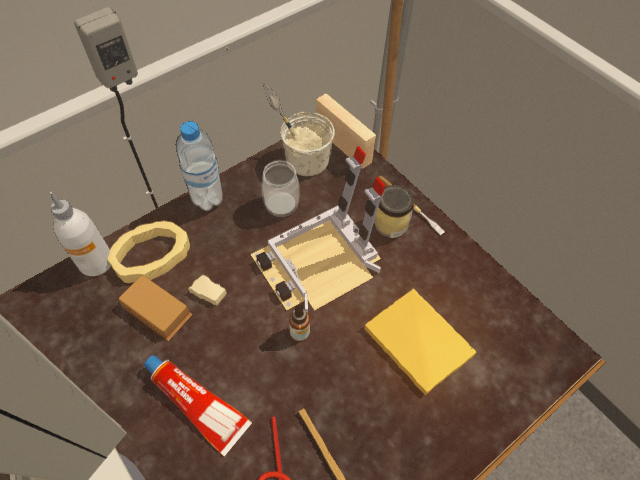

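```bash
python3 - <<'E'
from h import *
for c in ['top','side']:
    W=np.load(f'{c}.npy'); m=np.load(f'{c}_foam_board.npy')
    q=W[m]; q=q[(q[:,2]>.011)&(q[:,2]<.023)]
    r=cv2.minAreaRect((q[:,:2]*1000).astype(np.float32)); print(c,'board',r)
    # rail tops near jig
    s=(W[...,0]>.42)&(W[...,0]<.66)&(W[...,1]>.02)&(W[...,1]<.24)
    q=W[s]; 
    # rasterise heights into map
    H=np.zeros((260,260),np.float32)
    i=((q[:,0]-.42)*1000).astype(int); j=((q[:,1]-.0)*1000).astype(int)
    k=(i>=0)&(i<260)&(j>=0)&(j<260); np.maximum.at(H,(259-i[k],259-j[k]),q[k,2])
    H=cv2.dilate(H,np.ones((3,3)))
    cv2.imwrite(f'pics/H_{c}.png',cv2.resize(cv2.applyColorMap(np.clip(H/0.04*255,0,255).astype(np.uint8),cv2.COLORMAP_JET),(520,520)))
E
```

```text
top board ((574.8926391601562, -93.79375457763672), (112.94071197509766, 150.29530334472656), 0.11167792230844498)
side board ((575.0370483398438, -93.81474304199219), (113.57576751708984, 149.5805206298828), 1.1341692209243774)
```

```bash
python3 - <<'E'
import cv2,numpy as np
a=cv2.imread('pics/H_top.png');b=cv2.imread('pics/H_side.png')
t=cv2.imread('pics/top1.png')[165:305,265:385]
cv2.imwrite('pics/v3.png',cv2.resize(np.hstack([a,b]),(800,400)))
cv2.imwrite('pics/v4.png',cv2.resize(t,None,fx=4.2,fy=4.2,interpolation=cv2.INTER_CUBIC))
E
```

```text
(no output)
```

View pics/v3.png

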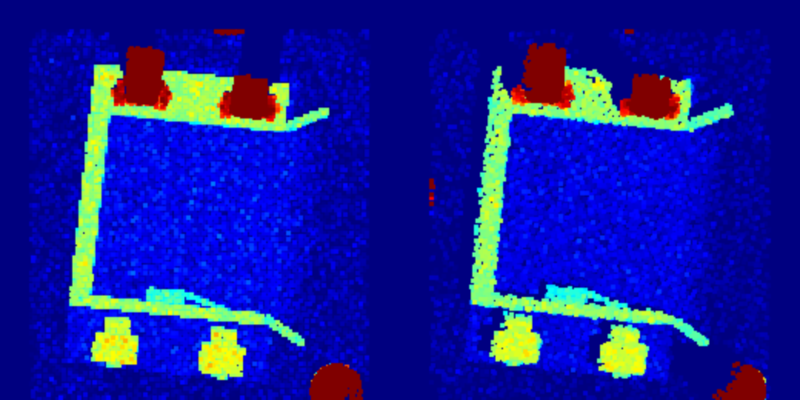

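View pics/v4.png

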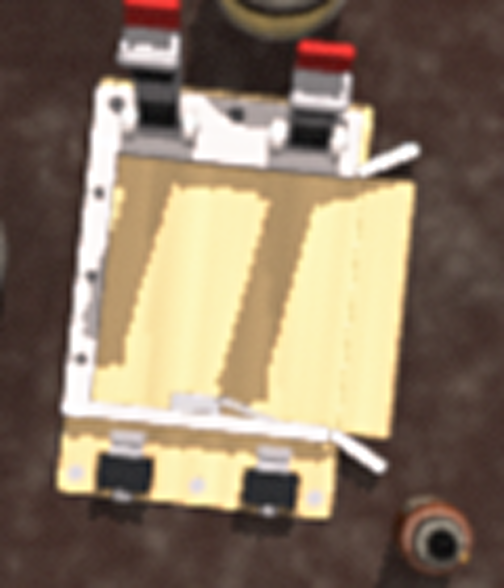

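```bash
python3 - <<'E'
from h import *
from scipy.optimize import differential_evolution as DE
res=[]
for c in ['top','side']:
    W=np.load(f'{c}.npy'); q=W.reshape(-1,3); q=q[(q[:,0]>.42)&(q[:,0]<.68)&(q[:,1]>.02)&(q[:,1]<.24)&(q[:,2]>-.005)]
    hi=np.where(q[:,2]>.011,1,-1)
    def f(p):
        a=p[2]; d=q[:,:2]*1000-p[:2]
        x=np.cos(a)*d[:,0]+np.sin(a)*d[:,1]; y=-np.sin(a)*d[:,0]+np.cos(a)*d[:,1]
        s=0
        okf=(y>-50)&(y<55); okr=((y>-52)&(y<-36))|((y>26)&(y<55)); oke=(abs(x)<55)
        for ok,t in((okf,x-60),(okr,-60-x),(oke,y-60)):
            s+=hi[ok&(t>0)&(t<5)].sum()-hi[ok&(t<0)&(t>-5)].sum()
        return -s
    r=DE(f,[(500,580),(110,160),(-.25,.05)],popsize=30,maxiter=150,seed=1,tol=1e-8); print(c,r.x,r.fun); res.append(r.x)
    # straps angles: points above 0.05 
    p=r.x;a=p[2];d=q[:,:2]*1000-p[:2]; x=np.cos(a)*d[:,0]+np.sin(a)*d[:,1]; y=-np.sin(a)*d[:,0]+np.cos(a)*d[:,1]
    for n,y0 in(('L',40),('R',-30)):
        k=(abs(y-y0)<10)&(q[:,2]>.1)&(x<130); print(n,k.sum(),np.round(np.median(np.arctan2(q[k,2]*1000-30,74-x[k])),3), np.round([x[k].min(),x[k].max(),q[k,2].max()],3))
p=np.mean(res,0);a=p[2];Rm=np.array([[np.cos(a),-np.sin(a)],[np.sin(a),np.cos(a)]])
for n,v in dict(mouth=(0,-55),wingb=(75,-81),wingf=(-75,-81),home=(3,-16),Ltab=(-78,40),Rtab=(-78,-30),Lh=(74,40),Rh=(74,-30)).items(): print(n,np.round(p[:2]+Rm@v,1))
E
```

```text
top [ 5.40902678e+02  1.36021123e+02 -1.04321248e-01] -632.0
L 254 1.679 [ 78.453 103.871   0.2  ]
R 209 1.617 [67.7   92.523  0.203]
side [ 5.48262772e+02  1.34727213e+02 -1.13012194e-01] -548.0
L 489 1.633 [71.385 98.659  0.199]
R 497 1.564 [61.191 86.605  0.202]
mouth [538.6  80.7]
wingb [610.4  46.7]
wingf [461.2  63. ]
home [545.8 119.1]
Ltab [471.4 183.6]
Rtab [463.8 114. ]
Lh [622.5 167.1]
Rh [614.9  97.5]
```

```bash
cat >> h.py <<'E'
J=np.array([.5405,.135]); YA=-.104
def jw(x,y,a=None):
    a=YA if a is None else a; c,s=np.cos(a),np.sin(a)
    return J+np.array([c*x-s*y,s*x+c*y])/1000
def wj(p):
    c,s=np.cos(YA),np.sin(YA); d=(np.asarray(p)[...,:2]-J)*1000
    return np.stack([c*d[...,0]+s*d[...,1],-s*d[...,0]+c*d[...,1]],-1)
def go(x,y,z,th=None):
    "world target m, tool-x angle deg -> shift in tool axes mm, turn deg"
    o=bot.get_obs(); r=R.from_quat(o['tool_rot']); M=r.as_matrix()
    t=np.degrees(np.arctan2(M[1,0],M[0,0]))
    sh=M.T@(np.array([x,y,z])-o['eef_pos'])*1000
    print('clock',round(o['clock'],2),'pos',np.round(o['eef_pos'],4),'th',round(t,2),'shift',np.round(sh,1),'turn',0 if th is None else round(t-th,1),'F',np.round(o['ft_force'],1),'jig',np.round(wj(o['eef_pos']),1))
E
python3 - <<'E'
from h import *
go(.6595,-.1026,.18,-5.96)
E
```

```text
clock 0.9 pos [ 0.1591 -0.474   0.3039] th 18.55 shift [ 592.6 -192.9  123.9] turn 24.5 F [0.5 0.9 1. ] jig [-316.1 -645.3]
```

step_arm(
  rows=[
    [[592, -193, 124], 24.5],
    [[592, -193, 124], 24.5],
    [[592, -193, 124], 24.5],
    [[592, -193, 124], 24.5],
    [[592, -193, 124], 24.5],
    [[592, -193, 124], 24.5],
    [[592, -193, 124], 24.5],
    [[592, -193, 124], 24.5],
    [[592, -193, 124], 24.5],
    [[592, -193, 124], 24.5],
    [[592, -193, 124], 24.5],
    [[592, -193, 124], 24.5],
  ],
  claw=-1,
)

```text
clock: 2.4
eef_pos: [0.6597, -0.1009, 0.1784]
tool_rot: [0.999, -0.05, -0.001, -0.0]
ft_force: [0.3, -0.2, 0.2]
grip_width: 0.0857
grasp_force: 0.0
```

```bash
python3 - <<'E'
from h import *
go(.6595,-.1026,.085,-5.96)
E
```

```text
clock 2.4 pos [ 0.6597 -0.1009  0.1784] th -5.78 shift [ 0.1  1.7 93.4] turn 0.2 F [ 0.3 -0.2  0.2] jig [ 143.1 -222.3]
```

step_arm(
  rows=[
    [[0, 2, 50], 0],
    [[0, 2, 95], 0],
    [[0, 2, 97], 0],
    [[0, 2, 99], 0],
    [[0, 2, 101], 0],
    [[0, 2, 102], 0],
  ],
)

```text
clock: 3.15
eef_pos: [0.6597, -0.1049, 0.0799]
tool_rot: [0.999, -0.052, 0.002, 0.0]
ft_force: [0.3, 0.1, 0.7]
grip_width: 0.0856
grasp_force: 0.0
```

step_arm(
  rows=[
    [[0, 0, 2], 0],
    [[0, 0, 4], 0],
    [[0, 0, 5], 0],
    [[0, 0, 6], 0],
    [[0, 0, 6], 0],
  ],
)

```text
clock: 3.78
eef_pos: [0.6586, -0.1047, 0.0717]
tool_rot: [0.999, -0.052, -0.0, -0.0]
ft_force: [-0.7, -0.2, -0.3]
grip_width: 0.0855
grasp_force: 0.0
```

step_arm(
  rows=[
    [[0, 0, 2], 0],
    [[0, 0, 4], 0],
    [[0, 0, 5], 0],
    [[0, 0, 5], 0],
  ],
)

```text
clock: 4.28
eef_pos: [0.6586, -0.1047, 0.0667]
tool_rot: [0.999, -0.052, -0.0, -0.0]
ft_force: [0.6, 0.0, 0.1]
grip_width: 0.0854
grasp_force: 0.0
```

step_arm(
  rows=[
    [[-10, 0, 1], 0],
    [[-18, 0, 1], 0],
    [[-25, 0, 1], 0],
    [[-32, 0, 1], 0],
    [[-39, 0, 1], 0],
    [[-45, 0, 1], 0],
    [[-51, 0, 1], 0],
    [[-57, 0, 1], 0],
    [[-63, 0, 1], 0],
    [[-68, 0, 1], 0],
    [[-71, 0, 1], 0],
    [[-72, 0, 1], 0],
  ],
)

```text
clock: 5.78
eef_pos: [0.587, -0.0972, 0.066]
tool_rot: [0.999, -0.052, 0.0, -0.0]
ft_force: [1.4, 0.7, 1.9]
grip_width: 0.0855
grasp_force: 0.5
```

```bash
cat >> h.py <<'E'
def board():
    for c in ['side','top']:
        im,d,W=cloud(c); r=bot.trace('foam_board',c)
        if not r: continue
        q=W[cv2.erode(r[0]['pixels'].astype(np.uint8),np.ones((2,2)))>0]; q=q[(q[:,2]>.012)&(q[:,2]<.026)]
        b=cv2.minAreaRect(np.float32(wj(q))); print(c,'score',round(r[0]['score'],2),'jig c',np.round(b[0],1),'size',np.round(b[1],1),'ang',round(b[2],2),'z',np.round(np.median(q[:,2]),4))
        cv2.imwrite(f'pics/{c}_last.png',im[:,:,::-1])
E
python3 - <<'E'
from h import *
board(); go(.6,-.1,.1)
E
```

```text
side score 0.62 jig c [   2.8 -217. ] size [148.5 113.1] ang 89.25 z 0.0167
top score 0.92 jig c [   0.8 -216.3] size [149. 109.] ang 88.63 z 0.0174
clock 5.97 pos [ 0.587  -0.0972  0.0658] th -5.95 shift [ 13.2   1.4 -34.2] turn 0 F [ 1.1  0.2 -0.1] jig [  70.3 -226.1]
```

```bash
python3 - <<'E'
from h import *
p=jw(2,-320); print(p); go(p[0],p[1],.10,84.04)
E
```

```text
[ 0.50926915 -0.18347862]
clock 5.97 pos [ 0.587  -0.0972  0.0658] th -5.95 shift [-68.4  93.9 -34.2] turn -90.0 F [ 1.1  0.2 -0.1] jig [  70.3 -226.1]
```

step_arm(
  rows=[
    [[12, 0, 0], 0],
    [[14, 0, -45], 0],
    [[-10, 30, -70], -10],
    [[-50, 80, -70], -20],
    [[-68, 94, -70], -30],
    [[-68, 94, -70], -40],
    [[-68, 94, -70], -50],
    [[-68, 94, -70], -60],
    [[-68, 94, -70], -70],
    [[-68, 94, -55], -80],
    [[-68, 94, -40], -90],
    [[-68, 94, -30], -90],
  ],
)

```text
clock: 7.48
eef_pos: [0.51, -0.1837, 0.0951]
tool_rot: [0.744, 0.669, -0.0, -0.0]
ft_force: [-0.4, -0.7, 0.3]
grip_width: 0.0851
grasp_force: 0.0
```

```bash
python3 - <<'E'
from h import *
board(); p=jw(2,-320); go(p[0],p[1],.066,84.04)
E
```

```text
side score 0.79 jig c [   2.3 -226.7] size [124.7 111.9] ang 89.33 z 0.0166
top score 0.89 jig c [   1.7 -216.2] size [149.6 111.8] ang 89.34 z 0.0174
clock 7.67 pos [ 0.51   -0.1837  0.0959] th 83.95 shift [ 0.2 -0.7 29.9] turn -0.1 F [-0.   0.3  0.8] jig [   2.7 -320.2]
```

step_arm(
  rows=[
    [[0, 0, 20], 0],
    [[0, 0, 31], 0],
    [[12, 0, 31], 0],
    [[24, 0, 31], 0],
    [[36, 0, 31], 0],
    [[48, 0, 31], 0],
    [[60, 0, 31], 0],
    [[72, 0, 31], 0],
    [[84, 0, 31], 0],
    [[96, 0, 31], 0],
    [[108, 0, 31], 0],
    [[116, 0, 31], 0],
  ],
)

```text
clock: 9.18
eef_pos: [0.5218, -0.0674, 0.0649]
tool_rot: [0.743, 0.67, -0.0, -0.0]
ft_force: [0.5, -1.5, 1.0]
grip_width: 0.0853
grasp_force: 0.9
```

```bash
python3 - <<'E'
from h import *
board(); p=jw(2.5,-103); go(p[0],p[1],.066,84.04)
E
```

```text
side score 0.72 jig c [   2.1 -109. ] size [130.5 111.3] ang 89.52 z 0.0188
top score 0.95 jig c [   0.4 -115.5] size [148.3 112.2] ang 88.39 z 0.0192
clock 9.38 pos [ 0.5215 -0.0678  0.0646] th 84.09 shift [100.7   0.4  -1.3] turn 0.0 F [-0.1 -0.   0.7] jig [   2.2 -203.7]
```

step_arm(
  rows=[
    [[10, 0, 0], 0],
    [[20, 0, 0], 0],
    [[30, 0, 0], 0],
    [[40, 0, 0], 0],
    [[50, 0, 0], 0],
    [[58, 0, 0], 0],
    [[66, 0, 0], 0],
    [[74, 0, 0], 0],
    [[82, 0, 0], 0],
    [[88, 0, 0], 0],
    [[93, 0, 0], 0],
    [[93, 0, 0], 0],
  ],
)

```text
clock: 10.88
eef_pos: [0.5312, 0.0248, 0.0648]
tool_rot: [0.743, 0.67, 0.0, -0.001]
ft_force: [0.3, -0.6, 0.8]
grip_width: 0.0851
grasp_force: 0.1
```

```bash
python3 - <<'E'
from h import *
board(); p=jw(2.5,-103); go(p[0],p[1],.066,84.04)
E
```

```text
side score 0.73 jig c [ -4.2 115.8] size [18.2 58.6] ang 73.14 z 0.0203
top score 0.95 jig c [  2.2 -23.3] size [141.7 109.2] ang 89.29 z 0.0221
clock 11.07 pos [0.5308 0.0244 0.0645] th 84.07 shift [ 8.   0.7 -1.5] turn 0.0 F [-0.4 -0.5 -0.2] jig [   1.8 -111. ]
```

View pics/side_last.png

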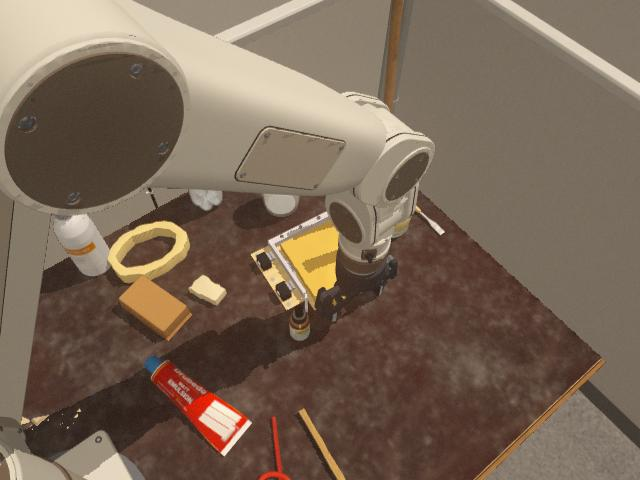

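step_arm(
  rows=[
    [[3, 0, 0], 0],
    [[5, 0, 0], 0],
    [[7, 0, 0], 0],
    [[7, 0, 0], 0],
  ],
)

```text
clock: 11.58
eef_pos: [0.5323, 0.0311, 0.0651]
tool_rot: [0.743, 0.669, 0.0, 0.0]
ft_force: [0.1, -3.1, 2.9]
grip_width: 0.0856
grasp_force: 1.7
```

step_arm(
  rows=[
    [[1, 0, 0], 0],
    [[2, 0, 0], 0],
    [[3, 0, 0], 0],
    [[3, 0, 0], 0],
  ],
)

```text
clock: 12.08
eef_pos: [0.5326, 0.034, 0.065]
tool_rot: [0.743, 0.669, 0.0, 0.0]
ft_force: [0.5, -4.6, 3.9]
grip_width: 0.0853
grasp_force: 2.4
```

step_arm(
  rows=[
    [[1, 0, 0], 0],
    [[2, 0, 0], 0],
    [[3, 0, 0], 0],
    [[3, 0, 0], 0],
  ],
)

```text
clock: 12.58
eef_pos: [0.5326, 0.0345, 0.0651]
tool_rot: [0.743, 0.669, -0.002, 0.002]
ft_force: [-1.5, -13.7, 5.8]
grip_width: 0.0851
grasp_force: 6.5
```

```bash
python3 - <<'E'
from h import *
board(); p=jw(2.5,-103); go(p[0],p[1],.066,84.04)
t=cv2.imread('pics/top_last.png')[165:305,265:405]
cv2.imwrite('pics/v5.png',cv2.resize(t,None,fx=4.2,fy=4.2,interpolation=cv2.INTER_CUBIC))
E
```

```text
side score 0.83 jig c [  0.8 -14.7] size [146.  104.9] ang 89.65 z 0.0225
top score 0.63 jig c [  2.7 -14.1] size [143.3 109.6] ang 89.74 z 0.0223
clock 12.78 pos [0.5326 0.0345 0.0651] th 83.96 shift [-2.2 -0.  -0.9] turn -0.1 F [ -1.1 -13.    6.2] jig [   2.5 -100.8]
```

View pics/v5.png

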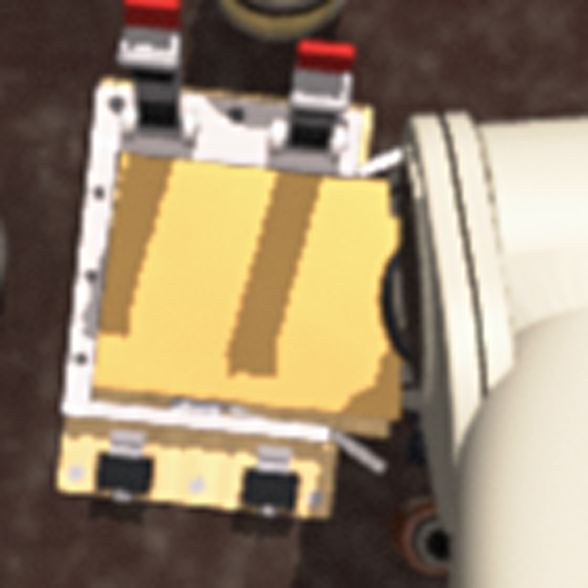

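```bash
python3 - <<'E'
from h import *
p=jw(132,41); go(p[0],p[1],.305,-5.96)
E
```

```text
clock 12.78 pos [0.5326 0.0345 0.0651] th 83.96 shift [ 140.5  129.4 -240.7] turn 89.9 F [ -1.1 -13.    6.2] jig [   2.5 -100.8]
```

step_arm(
  rows=[
    [[-10, 0, 0], 0],
    [[-18, 0, -20], 0],
    [[-18, 0, -80], 0],
    [[-18, 0, -140], 10],
    [[-18, 0, -200], 20],
    [[-10, 0, -240], 30],
    [[30, 30, -241], 40],
    [[70, 65, -241], 50],
    [[110, 100, -241], 60],
    [[140, 129, -241], 70],
    [[140, 129, -241], 80],
    [[140, 129, -241], 90],
  ],
  claw=1,
)

```text
clock: 14.28
eef_pos: [0.6841, 0.0899, 0.3031]
tool_rot: [0.998, 0.054, -0.006, -0.035]
ft_force: [-0.2, 0.1, 0.2]
grip_width: -0.0003
grasp_force: 0.0
```

```bash
python3 - <<'E'
from h import *
p=jw(132,41); go(p[0],p[1],.238,-5.96); print(bot.get_obs()['grip_width'])
im,d,W=cloud('side'); cv2.imwrite('pics/s6.png',im[100:340,220:540,::-1].repeat(2,0).repeat(2,1))
for t in ('foam_board','strap_left','strap_right'):
    for x in bot.trace(t,'side')[:2]:
        q=W[x['pixels']]; q=q[~np.isnan(q[:,0])]; j=wj(q); print(t,round(x['score'],2),len(q),np.round(np.percentile(j,[2,50,98],axis=0),0).tolist(),np.round(np.percentile(q[:,2],[2,98]),3))
        if t!='foam_board':
            k=q[:,2]>.1; 
            if k.sum(): print(' ang',np.median(np.arctan2(q[k,2]*1000-30,74-j[k,0])), 'y',np.median(j[k,1]))
E
```

```text
clock 14.28 pos [0.6841 0.0899 0.3031] th 6.22 shift [  0.3 -67.8  70.1] turn 12.2 F [-0.2  0.1  0.2] jig [147.5 -29.9]
-0.0003131001545928282
foam_board 0.61 4892 [[-51.0, -88.0], [2.0, -21.0], [58.0, 56.0]] [0.007 0.026]
foam_board 0.36 808 [[69.0, -40.0], [78.0, -32.0], [122.0, 4.0]] [0.03  0.197]
strap_left 0.74 843 [[71.0, 29.0], [85.0, 38.0], [152.0, 120.0]] [0.001 0.197]
 ang 1.7099922469435278 y 37.260169192972455
strap_left 0.4 4993 [[-100.0, -73.0], [64.0, 5.0], [100.0, 71.0]] [-0.     0.192]
 ang 1.6576529184341142 y 28.895692453507976
strap_right 0.76 780 [[69.0, -40.0], [78.0, -32.0], [91.0, -19.0]] [0.034 0.198]
 ang 1.6350593963048334 y -32.71347992412892
```

View pics/s6.png

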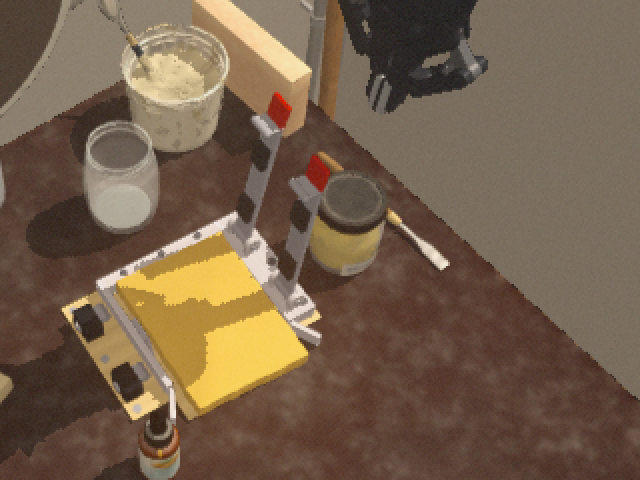

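```bash
python3 - <<'E'
from h import *
p=jw(124,-30); go(p[0],p[1],.25,-5.96); print(np.round(bot.get_obs()['joint_pos'],2))
E
```

```text
clock 14.47 pos [0.6836 0.0894 0.3048] th 6.2 shift [-22.1  -1.5  55.2] turn 12.2 F [-0.2  0.5 -0.6] jig [147.1 -30.5]
[0.11 0.65 0.64 1.57 0.07 3.14]
```

step_arm(
  rows=[
    [[0, 0, 0], -10],
    [[-5, 0, 0], -20],
    [[-10, 0, 0], -30],
    [[-15, 0, 0], -40],
    [[-15, 0, 0], -50],
    [[-15, 0, 0], -60],
    [[-15, 0, 0], -70],
    [[-15, 0, 0], -80],
    [[-15, 0, 0], -90],
    [[-15, 0, 0], -100],
    [[-15, 0, 0], -110],
    [[-15, 0, 0], -120],
  ],
)

```text
clock: 15.98
eef_pos: [0.6684, 0.0899, 0.3057]
tool_rot: [0.448, 0.893, 0.027, -0.021]
ft_force: [-0.5, 0.6, 0.3]
grip_width: -0.0001
grasp_force: 0.0
```

```bash
python3 - <<'E'
from h import *
p=jw(124,-31); go(p[0],p[1],.25,174.04); print(bot.get_obs()['tool_rot'],np.round(bot.get_obs()['joint_pos'],2))
E
```

```text
clock 15.97 pos [0.6684 0.0899 0.3057] th 126.75 shift [ 2.4 -7.1 55.8] turn -47.3 F [-0.5  0.6  0.3] jig [131.9 -31.6]
[ 0.44829123  0.89322571  0.0272318  -0.02100552] [0.11 0.62 0.58 1.54 0.07 1.04]
```

```bash
cat >> h.py <<'E'
def tip(targets):
    "jig x,y (mm), z(m) targets for closed tip centre -> shift in tool axes"
    o=bot.get_obs(); M=R.from_quat(o['tool_rot']).as_matrix(); t=np.degrees(np.arctan2(M[1,0],M[0,0]))
    c=o['eef_pos']+.073*M[:,2]
    print('clock',round(o['clock'],2),'tip jig',np.round(wj(c),1),'z',round(c[2],4),'zaxis jig',np.round(wj(J+M[:2,2]/1000),3),'th',round(t,1),'F',np.round(o['ft_force'],1))
    for x,y,z in targets:
        w=np.r_[jw(x,y),z]; print((x,y,z),np.round(M.T@(w-c)*1000,0).tolist())
E
python3 - <<'E'
from h import *
tip([(118,-30,.17)])
E
```

```text
clock 15.97 tip jig [130.5 -26.8] z 0.2329 zaxis jig [-0.02   0.066] th 126.8 F [-0.5  0.6  0.3]
(118, -30, 0.17) [2.0, -13.0, 63.0]
```

step_arm(
  rows=[
    [[0, 0, 0], -10],
    [[0, 0, 0], -20],
    [[0, 0, 0], -30],
    [[0, 0, 0], -40],
    [[0, 0, 0], -47],
    [[0, 0, 0], -47],
  ],
)

```text
clock: 16.73
eef_pos: [0.6685, 0.0895, 0.3058]
tool_rot: [0.059, 0.998, 0.033, -0.008]
ft_force: [0.1, 0.1, 0.5]
grip_width: 0.0003
grasp_force: 0.0
```

```bash
python3 - <<'E'
from h import *
tip([(110,-30,.17)]+[(74-152*np.cos(f)+12,-30,.030+.152*np.sin(f)+.001) for f in (1.7,1.5,1.3,1.1,.9,.7,.5,.35,.2,.1)])
E
```

```text
clock 16.73 tip jig [130.6 -27.2] z 0.2329 zaxis jig [-0.02   0.065] th 173.3 F [0.1 0.1 0.5]
(110, -30, 0.17) [19.0, -7.0, 63.0]
(np.float64(105.58436313291975), -30, np.float64(0.18173305118877522)) [24.0, -6.0, 51.0]
(np.float64(75.24794534650916), -30, np.float64(0.18261923796381627)) [54.0, -7.0, 51.0]
(np.float64(45.34017804906272), -30, np.float64(0.17746084418341332)) [84.0, -8.0, 57.0]
(np.float64(17.05338954331225), -30, np.float64(0.16646351872933818)) [112.0, -9.0, 68.0]
(np.float64(-8.484715177140984), -30, np.float64(0.15006569026337746)) [137.0, -10.0, 85.0]
(np.float64(-30.256012467242257), -30, np.float64(0.12892108846012904)) [159.0, -12.0, 107.0]
(np.float64(-47.39254940733667), -30, np.float64(0.10387268186783885)) [175.0, -14.0, 132.0]
(np.float64(-56.7846523528016), -30, np.float64(0.08312046673322859)) [184.0, -15.0, 153.0]
(np.float64(-62.970119831868715), -30, np.float64(0.061197738280849304)) [190.0, -17.0, 175.0]
(np.float64(-65.24063312225994), -30, np.float64(0.04617467933031788)) [192.0, -18.0, 190.0]
```

step_arm(
  rows=[
    [[18, -6, 30], 0],
    [[18, -7, 60], 0],
    [[24, -7, 56], 0],
    [[40, -7, 52], 0],
    [[54, -7, 52], 0],
    [[69, -8, 54], 0],
    [[84, -8, 57], 0],
    [[98, -9, 62], 0],
    [[112, -9, 69], 0],
    [[125, -10, 77], 0],
    [[137, -10, 86], 0],
    [[137, -10, 86], 0],
  ],
)

```text
clock: 18.23
eef_pos: [0.5304, 0.1002, 0.2236]
tool_rot: [0.059, 0.998, 0.033, -0.008]
ft_force: [0.4, 0.5, -0.4]
grip_width: -0.0001
grasp_force: 0.0
```

```bash
python3 - <<'E'
from h import *
im,d,W=cloud('side'); cv2.imwrite('pics/s7.png',im[60:340,180:540,::-1].repeat(2,0).repeat(2,1))
tip([(74-152*np.cos(f)+12,-30,.030+.152*np.sin(f)) for f in (.9,.7,.5,.35,.2,.1,.05,0)])
E
```

```text
clock 18.27 tip jig [ -7.  -30.9] z 0.151 zaxis jig [-0.017  0.065] th 173.2 F [ 0.2 -0.3  0.5]
(np.float64(-8.484715177140984), -30, np.float64(0.14906569026337746)) [1.0, 1.0, 2.0]
(np.float64(-30.256012467242257), -30, np.float64(0.12792108846012903)) [23.0, -1.0, 23.0]
(np.float64(-47.39254940733667), -30, np.float64(0.10287268186783885)) [40.0, -3.0, 49.0]
(np.float64(-56.7846523528016), -30, np.float64(0.08212046673322859)) [49.0, -4.0, 70.0]
(np.float64(-62.970119831868715), -30, np.float64(0.0601977382808493)) [54.0, -6.0, 92.0]
(np.float64(-65.24063312225994), -30, np.float64(0.04517467933031788)) [56.0, -7.0, 107.0]
(np.float64(-65.81003958003487), -30, np.float64(0.0375968337291431)) [57.0, -7.0, 114.0]
(np.float64(-66.0), -30, np.float64(0.03)) [57.0, -8.0, 122.0]
```

View pics/s7.png

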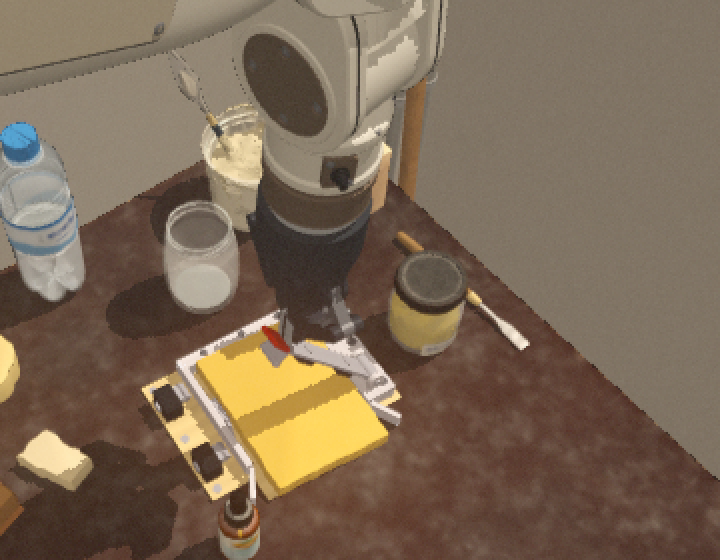

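step_arm(
  rows=[
    [[13, 0, 12], 0],
    [[23, -1, 23], 0],
    [[32, -2, 36], 0],
    [[40, -3, 50], 0],
    [[46, -4, 62], 0],
    [[50, -4, 74], 0],
    [[54, -6, 88], 0],
    [[56, -6, 100], 0],
    [[57, -7, 108], 0],
    [[57, -7, 114], 0],
    [[57, -7, 118], 0],
    [[57, -7, 120], 0],
  ],
)

```text
clock: 19.77
eef_pos: [0.4725, 0.1074, 0.1037]
tool_rot: [0.059, 0.998, 0.033, -0.007]
ft_force: [-1.3, -0.6, 11.5]
grip_width: -0.0003
grasp_force: 5.5
```

```bash
python3 - <<'E'
from h import *
tip([(-66,-30,.03)])
E
```

```text
clock 19.77 tip jig [-66.1 -29.8] z 0.0308 zaxis jig [-0.018  0.065] th 173.2 F [-1.3 -0.6 11.5]
(-66, -30, 0.03) [-0.0, -0.0, 1.0]
```

step_arm(
  rows=[
    [[0, 0, 1], 0],
    [[0, 0, 2], 0],
    [[0, 0, 3], 0],
    [[0, 0, 3], 0],
  ],
)

```text
clock: 20.27
eef_pos: [0.4724, 0.1074, 0.1032]
tool_rot: [0.059, 0.998, 0.033, -0.007]
ft_force: [-5.5, -3.0, 25.4]
grip_width: 0.0001
grasp_force: 12.2
```

```bash
python3 - <<'E'
from h import *
tip([(-66,-30,.232),(115,40,.232)])
E
```

```text
clock 20.27 tip jig [-66.  -29.7] z 0.0304 zaxis jig [-0.016  0.065] th 173.2 F [-5.5 -3.  25.4]
(-66, -30, 0.232) [3.0, 13.0, -201.0]
(115, 40, 0.232) [-176.0, 85.0, -200.0]
```

step_arm(
  rows=[
    [[0, 2, -20], 0],
    [[1, 5, -80], 0],
    [[2, 9, -140], 0],
    [[3, 13, -201], 0],
    [[-40, 30, -201], 0],
    [[-90, 50, -201], 0],
    [[-140, 70, -201], 0],
    [[-176, 85, -201], 0],
    [[-176, 85, -201], 0],
  ],
)

```text
clock: 21.4
eef_pos: [0.6605, 0.1583, 0.2987]
tool_rot: [0.059, 0.998, 0.032, -0.01]
ft_force: [-0.8, -0.0, -0.4]
grip_width: 0.0001
grasp_force: 0.0
```

```bash
python3 - <<'E'
from h import *
im,d,W=cloud('top')
for t in ('strap_left','strap_right'):
    for x in bot.trace(t,'top')[:1]:
        q=W[x['pixels']]; q=q[~np.isnan(q[:,0])]; j=wj(q); print(t,round(x['score'],2),len(q),np.round(np.percentile(j,[2,50,98],axis=0),0).tolist(),np.round(np.percentile(q[:,2],[2,50,98]),3))
q=W.reshape(-1,3); j=wj(q); k=(abs(j[:,1]+30)<8)&(j[:,0]>-85)&(j[:,0]<50); 
for a in range(-85,50,15): m=k&(j[:,0]>=a)&(j[:,0]<a+15); print(a,np.round(np.nanmedian(q[m,2]),4) if m.any() else None)
cv2.imwrite('pics/t8.png',cv2.resize(im[130:310,240:420,::-1],None,fx=3.3,fy=3.3))
o=bot.get_obs();print(np.round(o['joint_pos'],2),o['tool_rot'])
tip([(112,40,.17)]+[(74-152*np.cos(f)+12,40,.030+.152*np.sin(f)) for f in (1.7,1.5,1.3,1.1,.9,.7,.5,.35,.2,.1,0)])
E
```

```text
-85 0.6782
-70 0.678
-55 0.6777
-40 0.6772
-25 0.6768
-10 0.6762
5 0.6754
20 0.6743
35 0.6723
[0.21 0.62 0.57 1.53 0.07 0.33] [ 0.05929312  0.99767532  0.03230731 -0.0091938 ]
clock 21.55 tip jig [113.1  39.2] z 0.2291 zaxis jig [-0.021  0.064] th 173.2 F [-0.8  1.2 -0.4]
(112, 40, 0.17) [-0.0, -3.0, 59.0]
(np.float64(105.58436313291975), 40, np.float64(0.18073305118877522)) [6.0, -2.0, 48.0]
(np.float64(75.24794534650916), 40, np.float64(0.18161923796381627)) [37.0, -3.0, 48.0]
(np.float64(45.34017804906272), 40, np.float64(0.17646084418341332)) [67.0, -4.0, 54.0]
(np.float64(17.05338954331225), 40, np.float64(0.16546351872933818)) [95.0, -5.0, 66.0]
(np.float64(-8.484715177140984), 40, np.float64(0.14906569026337746)) [120.0, -6.0, 83.0]
(np.float64(-30.256012467242257), 40, np.float64(0.12792108846012903)) [141.0, -8.0, 104.0]
(np.float64(-47.39254940733667), 40, np.float64(0.10287268186783885)) [158.0, -10.0, 129.0]
(np.float64(-56.7846523528016), 40, np.float64(0.08212046673322859)) [167.0, -11.0, 150.0]
(np.float64(-62.970119831868715), 40, np.float64(0.0601977382808493)) [172.0, -13.0, 172.0]
(np.float64(-65.24063312225994), 40, np.float64(0.04517467933031788)) [174.0, -14.0, 187.0]
(np.float64(-66.0), 40, np.float64(0.03)) [175.0, -15.0, 203.0]
```

View pics/t8.png

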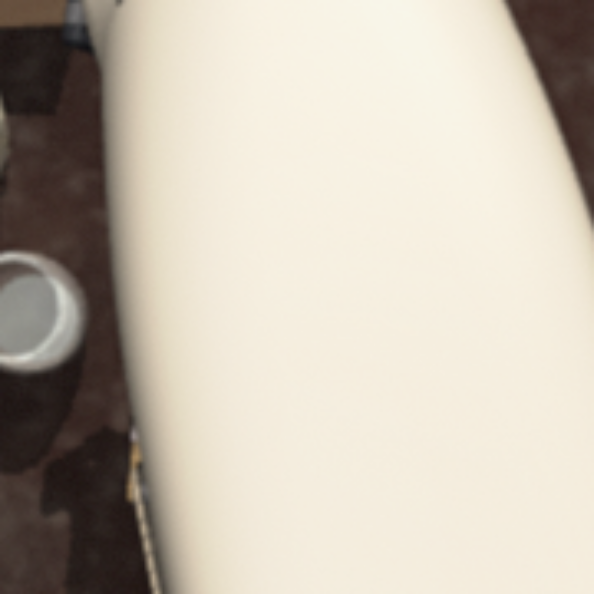

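step_arm(
  rows=[
    [[-11, -2, 0], 0],
    [[-11, -2, 0], 0],
    [[-11, -3, 30], 0],
    [[-11, -3, 56], 0],
    [[0, -3, 52], 0],
    [[15, -3, 48], 0],
    [[30, -3, 48], 0],
    [[45, -3, 49], 0],
    [[60, -4, 52], 0],
    [[75, -4, 57], 0],
    [[88, -5, 62], 0],
    [[95, -5, 66], 0],
  ],
)

```text
clock: 23.05
eef_pos: [0.5624, 0.1684, 0.2408]
tool_rot: [0.059, 0.998, 0.033, -0.007]
ft_force: [1.5, -0.2, 0.9]
grip_width: 0.0002
grasp_force: 0.2
```

```bash
python3 - <<'E'
from h import *
im,d,W=cloud('side')
for t in ('strap_left','strap_right'):
    for x in bot.trace(t,'side')[:1]:
        q=W[x['pixels']]; q=q[~np.isnan(q[:,0])]; j=wj(q); print(t,round(x['score'],2),len(q),np.round(np.percentile(j,[2,50,98],axis=0),0).tolist(),np.round(np.percentile(q[:,2],[2,50,98]),3))
q=W.reshape(-1,3); j=wj(q)
for y0 in(-30,40):
  k=(abs(j[:,1]-y0)<8)&(q[:,2]<.2)
  for a in range(-100,50,15): m=k&(j[:,0]>=a)&(j[:,0]<a+15); print(a,np.round(np.nanmedian(q[m,2]),4) if m.any() else None,end=' ')
  print()
cv2.imwrite('pics/s9.png',im[60:340,180:540,::-1].repeat(2,0).repeat(2,1))
tip([(74-152*np.cos(f)+12,40,.030+.152*np.sin(f)) for f in (1.1,.9,.7,.5,.35,.2,.1,0)])
E
```

```text
strap_left 0.97 447 [[-6.0, 29.0], [22.0, 35.0], [79.0, 105.0]] [0.001 0.131 0.183]
strap_right 0.89 1084 [[-91.0, -40.0], [-8.0, -30.0], [74.0, -19.0]] [0.021 0.03  0.036]
-100 0.0242 -85 0.0308 -70 0.0296 -55 0.0291 -40 0.0299 -25 0.0301 -10 0.0299 5 0.0295 20 0.0302 35 0.0298 
-100 0.0225 -85 0.0207 -70 0.0173 -55 0.0184 -40 0.0197 -25 0.0197 -10 0.1561 5 0.1474 20 0.0204 35 0.0209 
clock 23.2 tip jig [17.5 40.3] z 0.1667 zaxis jig [-0.018  0.065] th 173.3 F [-0.5 -0.6 -0.6]
(np.float64(17.05338954331225), 40, np.float64(0.16546351872933818)) [0.0, -0.0, 1.0]
(np.float64(-8.484715177140984), 40, np.float64(0.14906569026337746)) [26.0, -2.0, 18.0]
(np.float64(-30.256012467242257), 40, np.float64(0.12792108846012903)) [47.0, -4.0, 40.0]
(np.float64(-47.39254940733667), 40, np.float64(0.10287268186783885)) [64.0, -5.0, 65.0]
(np.float64(-56.7846523528016), 40, np.float64(0.08212046673322859)) [73.0, -7.0, 86.0]
(np.float64(-62.970119831868715), 40, np.float64(0.0601977382808493)) [78.0, -8.0, 108.0]
(np.float64(-65.24063312225994), 40, np.float64(0.04517467933031788)) [80.0, -9.0, 123.0]
(np.float64(-66.0), 40, np.float64(0.03)) [81.0, -10.0, 138.0]
```

Right strap lies flat at 30 mm (latched), and the left strap follows the finger.

step_arm(
  rows=[
    [[13, -1, 8], 0],
    [[26, -2, 18], 0],
    [[37, -3, 28], 0],
    [[47, -4, 40], 0],
    [[56, -5, 52], 0],
    [[64, -5, 66], 0],
    [[70, -6, 78], 0],
    [[74, -7, 90], 0],
    [[78, -8, 106], 0],
    [[80, -9, 120], 0],
    [[81, -10, 130], 0],
    [[81, -10, 135], 0],
  ],
)

```text
clock: 24.7
eef_pos: [0.4814, 0.1773, 0.1057]
tool_rot: [0.059, 0.998, 0.033, -0.006]
ft_force: [1.3, -0.1, 1.6]
grip_width: 0.0001
grasp_force: 0.6
```

step_arm(
  rows=[
    [[0, 0, 2], 0],
    [[0, 0, 3], 0],
    [[0, 0, 4], 0],
    [[0, 0, 5], 0],
    [[0, 0, 5], 0],
  ],
)

```text
clock: 25.32
eef_pos: [0.481, 0.1773, 0.103]
tool_rot: [0.059, 0.998, 0.033, -0.006]
ft_force: [-5.7, -3.7, 24.6]
grip_width: 0.0
grasp_force: 12.1
```

step_arm(
  rows=[
    [[0, 2, -20], 0],
    [[1, 5, -80], 0],
    [[2, 9, -140], 0],
    [[3, 13, -200], 0],
    [[3, 13, -200], 0],
  ],
)

```text
clock: 25.95
eef_pos: [0.4831, 0.1779, 0.3053]
tool_rot: [0.059, 0.998, 0.035, -0.003]
ft_force: [-0.1, -0.5, -0.6]
grip_width: 0.0001
grasp_force: 0.0
```

```bash
python3 - <<'E'
from h import *
print(bot.get_obs()['ft_force'])
im,d,W=cloud('side')
q=W.reshape(-1,3); j=wj(q)
for y0 in(-30,40):
  k=(abs(j[:,1]-y0)<8)&(q[:,2]<.2)
  for a in range(-100,60,15): m=k&(j[:,0]>=a)&(j[:,0]<a+15); print(a,np.round(np.nanmedian(q[m,2]),4) if m.any() else None,end=' ')
  print()
k=(abs(j[:,0])<45)&(q[:,2]<.2)
for a in (-88,-75,-60,0,10,54): m=k&(j[:,1]>=a)&(j[:,1]<a+8); print('board',a,np.round(np.nanmedian(q[m,2]),4) if m.any() else None)
for t in ['solvent_dropper','brush_jar','pigment_jar','water_bottle_small']:
  for x in bot.trace(t,'side')[:1]:
    print(t,round(x['score'],2),np.round(x['uv']))
cv2.imwrite('pics/s10.png',im[60:360,150:550,::-1].repeat(2,0).repeat(2,1))
E
```

```text
[-0.11957838 -0.50942949 -0.60000087]
-100 0.0251 -85 0.0307 -70 0.0294 -55 0.0293 -40 0.0298 -25 0.0299 -10 0.0298 5 0.0293 20 0.0298 35 0.0299 50 0.0297 
-100 0.0252 -85 0.0308 -70 0.03 -55 0.0294 -40 0.0302 -25 0.0297 -10 0.0302 5 0.0298 20 0.03 35 0.0296 50 0.0295 
board -88 0.018
board -75 0.02
board -60 0.0198
board 0 0.0195
board 10 0.0199
board 54 0.0193
solvent_dropper 0.6 [302. 320.]
brush_jar 0.78 [287. 197.]
pigment_jar 0.93 [395. 208.]
```

View pics/s10.png

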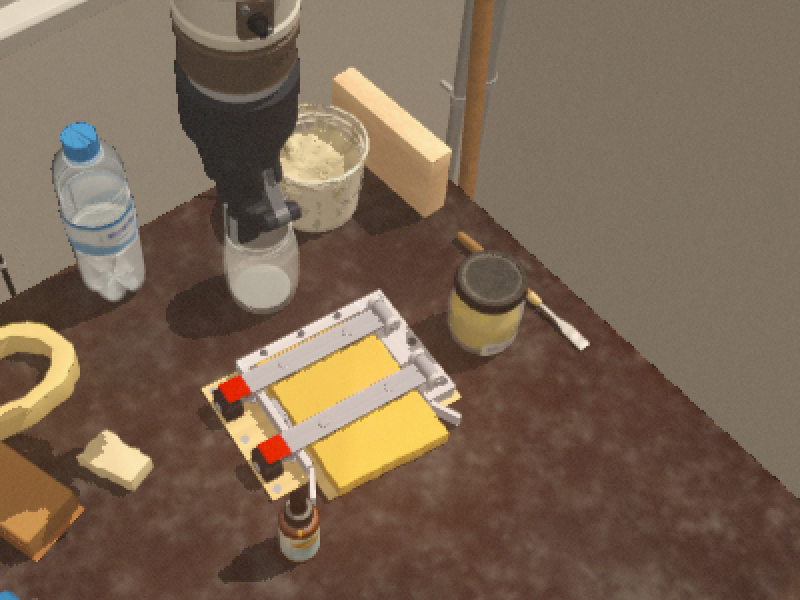

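Both straps lie shut over the board, with their tabs at (233,388) and (273,448). The board is flat in the channel, its top 20 mm over the bench. The bottles and jars stand where they were, and the gripper is clear.

```bash
python3 -c "
from workcell import bot
print(bot.job_done())"
```

```text
the job is handed in; nothing more can be done
None
```

I handed the job in at about 26 s on the robot's clock: the board is home and flat against the end stop, both straps are shut and stay down, and no jar or bottle was displaced; no verdict came back.

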